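# Assemble a small sieve tower on its shaker base

## Task

Build the sieve tower on the round shaker base, one part after another from the bottom up: the plain-bottomed pan in the base's collar, then the sieve with the many fine holes, then the sieve with the few large holes, then the lid. Each part must sit fully home and level on the one below; let go of everything at the end and leave the two glass dishes beside the work where they are.

Things in the scene. Friction and masses are not known exactly. Their poses are not given: they have to be found in the camera images.
- base_seat (a point): Centre of the collar mouth, at the height of its rim, on the fixed shaker base: a grey round housing 104 mm across and 30 mm high, with an open aluminium collar on top (56 mm outside, 51 mm inside, about 9.5 mm deep) whose rim is 40 mm above the worktop. Axis z is up.
- pan_centre (a point): Receiver pan, a shallow open cup with a plain unpierced floor, 30 mm high overall; the point is on its axis, 15 mm above its foot, z up. Steel body 56 mm across over an 8 mm spigot (40 mm wide at the foot, 48 mm above) that enters the part below until the body's lower edge rests on its rim. The mouth is 51 mm inside and 20 mm deep. Seated in the base, the point is 7 mm above the collar's rim.
- fine_centre (a point): Fine sieve, an open cup whose floor shows many small (4 mm) dark holes, 32 mm high overall; the point is on its axis, 16 mm above its foot, z up. Steel body 56 mm across over an 8 mm spigot (40 mm wide at the foot, 48 mm above) that enters the part below until the body's lower edge rests on its rim. The mouth is 51 mm inside and 22 mm deep. Seated on the pan, the point is 30 mm above the collar's rim.
- coarse_centre (a point): Coarse sieve, an open cup whose floor shows seven large (11 mm) dark holes, the tallest part: 40 mm high overall; the point is on its axis, 20 mm above its foot, z up. Steel body 56 mm across over an 8 mm spigot (40 mm wide at the foot, 48 mm above) that enters the part below until the body's lower edge rests on its rim. The mouth is 51 mm inside and 30 mm deep. Seated on the fine sieve, the point is 58 mm above the collar's rim.
- lid_knob (a point): Lid: a disc (5 mm thick, top 13 mm above the foot) with an upright black knob, 16 mm across, 24 mm tall; the point is the knob's centre, 25 mm above the foot, z up. Steel body 56 mm across over an 8 mm spigot (40 mm wide at the foot, 48 mm above) that enters the part below until the body's lower edge rests on its rim. Seated on the coarse sieve, the point is 95 mm above the collar's rim.
- dish_brown: Bystander: loose round glass dish with brown seeds, 55 mm across, 17 mm high; origin at the centre of its underside.
- dish_empty: Bystander: loose round empty glass dish, 55 mm across, 15 mm high; origin at the centre of its underside.
Things that resemble listed ones, but are neither listed nor needed, are in the scene too. What is shaped like the part that bears fine_centre but orange or yellow is not meant.

How it is judged:
On the way, in this order (a step that is already met when the one before it is completed fails the run):
1. the plain-bottomed pan is seated in the collar of the shaker base (horizontal distance between pan_centre and base_seat below 0.005 m and z of pan_centre in the frame of base_seat between 0.004 and 0.01 m and angle between pan_centre's own z axis and vertical below 0.08 rad), for 0.2 s.
2. the fine-holed sieve is seated on the pan (horizontal distance between fine_centre and base_seat below 0.005 m and z of fine_centre in the frame of base_seat between 0.027 and 0.033 m and angle between fine_centre's own z axis and vertical below 0.08 rad), for 0.2 s.
3. the coarse-holed sieve is seated on the fine one (horizontal distance between coarse_centre and base_seat below 0.005 m and z of coarse_centre in the frame of base_seat between 0.055 and 0.061 m and angle between coarse_centre's own z axis and vertical below 0.08 rad), for 0.2 s.
4. the lid is seated on the coarse sieve (horizontal distance between lid_knob and base_seat below 0.005 m and z of lid_knob in the frame of base_seat between 0.092 and 0.098 m and angle between lid_knob's own z axis and vertical below 0.08 rad), for 0.2 s.
At the end, for the whole second after the job is handed in: Pan, fine sieve, coarse sieve and lid stand in this order from the bottom up on the shaker base, each within 5 mm of the collar's axis, within 3 mm of its seated height and tilted less than 0.08 rad, all released and still (all of step 1 and all of step 2 and all of step 3 and all of step 4); the robot touches nothing.
It fails at once if the brown-filled glass dish is moved by more than 20 mm (distance of dish_brown from where it was at the start of the episode above 0.02 m).
It fails at once if the empty glass dish is moved by more than 20 mm (distance of dish_empty from where it was at the start of the episode above 0.02 m).
It also fails if it takes over 115 s, if anything falls off the work surface, if the arm or the gripper's body presses on something with over 40 N, if the wrist force passes 120 N, or if a joint passes its speed limit or range.

## Robot

A 7-joint arm with a two-finger parallel gripper is mounted at the origin on a cart in front of the work surface, level with it; the furniture and walls round the work are solid. World frame = base frame: x ahead of the robot, y to its left, z up, the work surface at z = 0. Lengths are in m, angles in rad, forces in N, time in s.
With the tool pointing down it reaches from about 0.35 to 0.9 m from the base axis. Payload 19.9 kg.
Tool frame: the origin (TCP) lies at the very end of the fingers, on their centre line; the grasp point (between the pads) lies 19 mm behind it; y points along the fingers, x is the direction in which the jaws open and shut, and the axes are right-handed (so a half turn about y gives the same grasp; the last joint's range is limited). The gripper opens to 85 mm and grips with 20 to 120 N. Pads are 22 mm wide; open, the fingers measure 114 mm over their backs; the gripper's body (76 mm by 85 mm) begins 54 mm behind the grasp point. The pads swing forward as they close: fully open they stand 13 mm farther back than shut.
Start: joints at [-1.3, 0.417, -0.01, 1.614, 0.005, 1.111, -0.053], TCP at [0.192, 0.595, 0.231] pointing down, gripper open.
Joint ranges: [-2.81, 2.81], [-0.39, 2.02], [-1.27, 1.25], [0.06, 2.57], [-1.19, 4.33], [0.19, 2], [-2.82, 2.82]. Speed limits (rad/s): [1.89, 1.89, 2.39, 2.39, 3.01, 3.01, 3.01].

## Interface

Orientations are given as a unit quaternion [x, y, z, w].
In Python, from station import manip gives the robot as it stands.
- The arm moves only by the tool carry_out, never from a script. Its arguments are lists of equal length, an entry for each row: "rotation": the turn, a rotation vector about the tool's x, y, z in degrees, a list of three; "travel": the shift along the tool's x, y, z in m, a list of three; "hand": the gripper's target within -1 to 1 (shut at 1, half-way at 0, fully open at -1). In form: {"rotation": [[wx, wy, wz], ...], "travel": [[dx, dy, dz], ...], "hand": [hand, ...]}. A call has 1 to 12 rows; each row shifts and turns the commanded pose from where the row before left it, along the tool's axes as they then stand; what a row does not reach is not made up. A row lasts 1/10 s, in which the tool goes at most 50 mm and 8.59 degrees, less where a joint would pass 70% of its speed; a pose out of reach is approached as far as the arm can. A call with a gripper value outside its range is refused whole. The fingers move at their own pace and stop on an object; "newtons" is the grip in N (left out, the last holds). Time passes only in rows, so rows that do not move let the fingers close. It gives the time, the measured TCP pose, the force and the opening at its end, in the units of the state.
- manip.read_state(): the state, without advancing time (a new reading comes with each control period).
- manip.read_camera(name): name is "scene" or "side" or "wrist"; returns a dict with "pixels" (420x560x3 uint8, red, green, blue), "fx", "fy", "cx", "cy" (pixels), "T" (4x4, takes a point from camera to world coordinates). Camera axes: x right, y down, z forward; pixel columns grow to the right and rows downward; lengths in m; the calibration is good to about 2 mm. A picture is of the moment at which its call begins. There is no depth.
- manip.finish_job(): hands the job in, once; it reports no verdict.
The state is a dict: "t": time; "qpos": joint angles; "qd": joint speeds; "tau": joint torques, N m; "tool_pos": TCP position; "eef_rot": TCP orientation; "ft_force": force on the tool from outside, world axes, zero at the start; "wrist_torque": the same for the moment, N m; "finger_gap": finger opening in m.
Only numpy, scipy, OpenCV 4.12 (cv2) and the standard library are available. Lean on these libraries where they do the work, as an engineer would, in place of code of your own. Each camera call takes 0.05 s, during which the arm holds its last target.

## Working session

There is one attempt and no reset: what is moved stays moved. The work goes in short steps, Python scripts to look and compute and a tool call to move; the robot and the scene stay as the last step left them, time stands still between calls to the robot, and variables do not carry over. Pictures are saved under pics/ and viewed, and the job is handed in when it is done.

Besides the shell and the picture viewer there is one more tool, called after "Emit:" as name(argument=value, ...) on one line, values as JSON. carry_out: Moves the arm, as the interface text tells. Its arguments: {"type":"object","properties":{"rotation":{"type":"array"},"travel":{"type":"array"},"hand":{"type":"array"},"newtons":{"type":"number"}},"required":["rotation","travel","hand"]}

```bash
ls; mkdir -p pics; python3 - <<'E'
from station import manip
import cv2,numpy as np
np.set_printoptions(precision=4,suppress=True)
for n in ("scene","side","wrist"):
    c=manip.read_camera(n); cv2.imwrite(f"pics/{n}0.png",c["pixels"][:,:,::-1]); print(n,c["fx"],c["fy"],c["cx"],c["cy"]);print(c["T"])
s=manip.read_state()
for k in s: print(k,s[k])
E
```

```text
pics
scene 533.8024165496994 533.8024165496994 277.08570760093676 210.0480802071987
[[ 0.5772 -0.6902  0.4364 -0.1206]
 [-0.8166 -0.4827  0.3166 -0.4339]
 [-0.0079 -0.5391 -0.8422  1.245 ]
 [ 0.      0.      0.      1.    ]]
side 513.6529850524295 513.6529850524295 275.35525789706816 202.5264122159193
[[-0.9559  0.1752 -0.2355  0.8708]
 [ 0.2931  0.6171 -0.7302  1.0875]
 [ 0.0174 -0.7671 -0.6413  1.0433]
 [ 0.      0.      0.      1.    ]]
wrist 327.04670660172405 327.04670660172405 276.01940347319146 214.49437048608132
[[ 0.307   0.9045  0.2959  0.1173]
 [ 0.9517 -0.2912 -0.0972  0.6185]
 [-0.0018  0.3114 -0.9503  0.3743]
 [ 0.      0.      0.      1.    ]]
t 0.15
qpos [-1.2995  0.4178 -0.0103  1.614   0.0047  1.1107 -0.053 ]
qd [-0.0003 -0.0004  0.0018 -0.0005 -0.0009 -0.0011  0.0007]
tau [ -0.0008 -86.474    0.6786 -43.5065   0.0191   0.0058   0.0001]
tool_pos [0.1922 0.5944 0.2308]
eef_rot [ 0.572   0.4158 -0.4163 -0.5716]
ft_force [ 1.0403  0.8427 -0.031 ]
wrist_torque [-0.0049  0.0261 -0.0109]
finger_gap 0.0851528957461743
```

View pics/scene0.png

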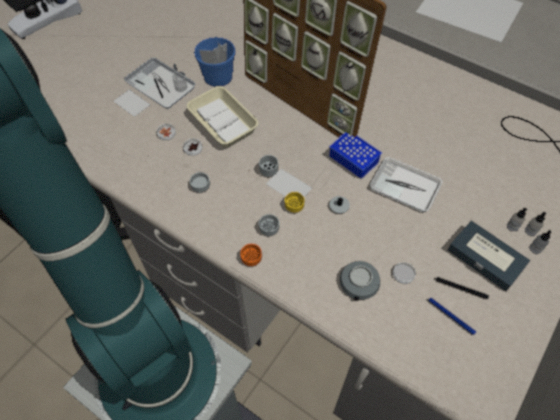

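View pics/side0.png

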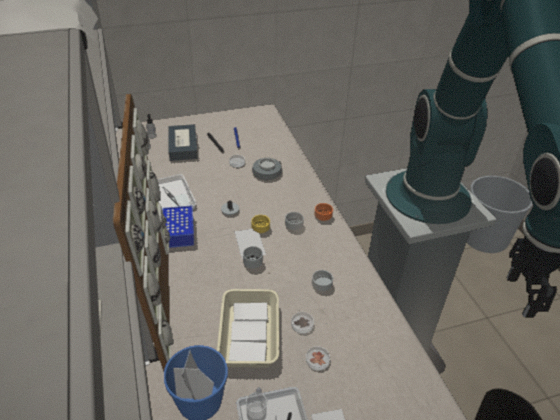

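View pics/wrist0.png

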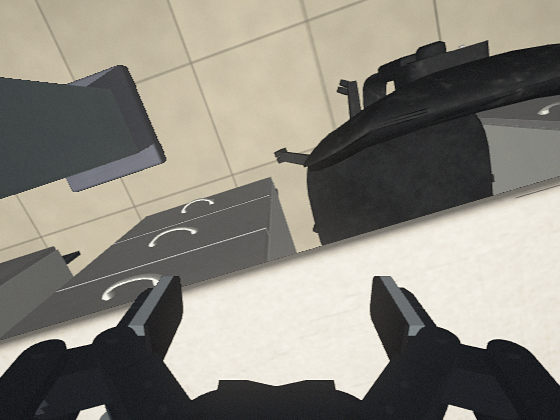

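```bash
cat > h.py <<'E'
import cv2,numpy as np
from station import manip
np.set_printoptions(precision=4,suppress=True)
def ray(c,u,v,z):
    d=c["T"][:3,:3]@np.array([(u-c["cx"])/c["fx"],(v-c["cy"])/c["fy"],1]);o=c["T"][:3,3]
    return o+d*(z-o[2])/d[2]
def proj(c,p):
    q=np.linalg.inv(c["T"])@np.append(p,1); return np.array([c["fx"]*q[0]/q[2]+c["cx"],c["fy"]*q[1]/q[2]+c["cy"]])
def local(c,p): # tool
    pass
E
python3 - <<'E'
import cv2
a=cv2.imread('pics/scene0.png')
cv2.imwrite('pics/c1.png',cv2.resize(a[110:310,150:420],None,fx=2.9,fy=2.9,interpolation=cv2.INTER_CUBIC))
a=cv2.imread('pics/side0.png')
cv2.imwrite('pics/c2.png',cv2.resize(a[140:380,190:350],None,fx=2.5,fy=2.5,interpolation=cv2.INTER_CUBIC))
E
```

```text
(no output)
```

View pics/c1.png

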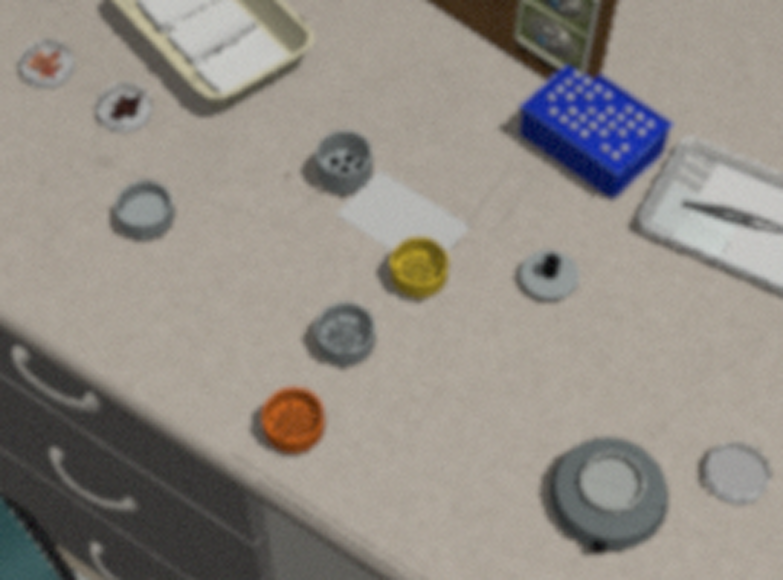

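View pics/c2.png

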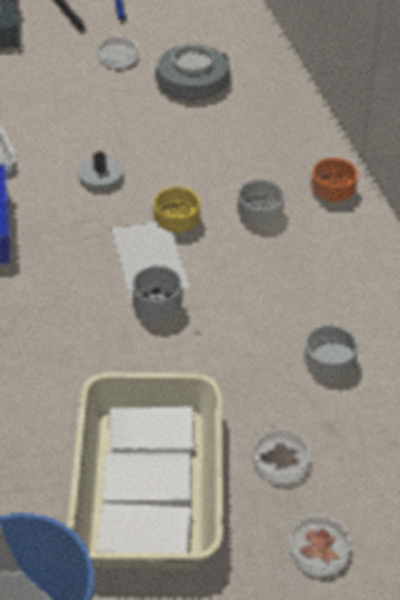

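```bash
cat >> h.py <<'E'
from scipy.spatial.transform import Rotation as R
def blob(im,u,v,r,thr):
    f=cv2.GaussianBlur(im,(3,3),0).astype(int); # RGB
    m=((f[:,:,0]-f[:,:,2])<thr).astype(np.uint8)
    k=np.zeros_like(m); cv2.circle(k,(int(u),int(v)),r,1,-1); m&=k
    m=cv2.morphologyEx(m,cv2.MORPH_OPEN,np.ones((3,3),np.uint8))
    cs,_=cv2.findContours(m,cv2.RETR_EXTERNAL,cv2.CHAIN_APPROX_NONE)
    if not cs: return None
    h=cv2.convexHull(max(cs,key=cv2.contourArea)); M=cv2.moments(h)
    return np.array([M['m10']/M['m00'],M['m01']/M['m00']]),cv2.contourArea(h),cv2.boundingRect(h)
E
python3 - <<'E'
from h import *
s=manip.read_state(); print(R.from_quat(s["eef_rot"]).as_matrix())
I={n:cv2.imread(f'pics/{n}0.png')[:,:,::-1] for n in('scene','side')}
C={n:manip.read_camera(n) for n in('scene','side')}
a=I['scene'].astype(int)
for p in[(200,183),(268,225),(230,200),(339,205),(345,285),(320,250),(210,195)]: print(p,a[p[1],p[0]])
for n,z,uv in[('pan',.017,(200,183)),('coarse',.022,(268,166)),('fine',.018,(268,225)),('lid',.0,(339,206)),('base',.04,(362,275)),('brown',.0,(193,147)),('empty',.0,(403,273)),('yellow',.018,(294,202)),('orange',.018,(251,255)),('trayL',0,(258,122)),('blue',.03,(355,155))]:
    q=ray(C['scene'],*uv,z); t=proj(C['side'],q)
    print(n,q,'side px',t, np.linalg.norm(q[:2]))
    if n in('pan','coarse','fine'):
        for thr in(4,8,12):
          for cn,c0 in(('scene',uv),('side',t)):
            b=blob(I[cn],*c0,20,thr)
            if b: print('   ',thr,cn,b, ray(C[cn],*b[0],z))
E
```

```text
[[ 0.3077 -0.0002 -0.9515]
 [ 0.9515 -0.0008  0.3077]
 [-0.0009 -1.     -0.0001]]
(200, 183) [144 149 146]
(268, 225) [101 105 104]
(230, 200) [167 159 148]
(339, 205) [59 61 62]
(345, 285) [ 95 101 101]
(320, 250) [172 164 154]
(210, 195) [172 162 154]
pan [0.465  0.2588 0.017 ] side px [323.4812 279.9034] 0.5321169090752556
    4 scene (array([199.1802, 181.9608]), 276.5, (190, 173, 19, 19)) [0.4664 0.263  0.017 ]
    4 side (array([322.8697, 280.1098]), 261.0, (314, 271, 18, 19)) [0.4668 0.259  0.017 ]
    8 scene (array([199.0975, 182.0026]), 323.0, (189, 172, 21, 21)) [0.4662 0.2631 0.017 ]
    8 side (array([322.3393, 280.141 ]), 334.5, (313, 270, 20, 21)) [0.4682 0.2587 0.017 ]
    12 scene (array([199.0411, 182.0559]), 349.0, (189, 172, 21, 21)) [0.4659 0.2631 0.017 ]
    12 side (array([322.7   , 281.7294]), 430.5, (312, 270, 22, 25)) [0.4692 0.2641 0.017 ]
coarse [0.6208 0.134  0.022 ] side px [254.161  257.5978] 0.6351441435609314
    4 scene (array([271.2381, 169.6968]), 504.0, (259, 156, 27, 30)) [0.6154 0.1187 0.022 ]
    4 side (array([252.4941, 256.4167]), 340.0, (243
[... 950 characters left out ...]
de (array([293.7645, 221.0745]), 293.0, (285, 212, 19, 20)) [0.4667 0.0176 0.018 ]
lid [ 0.6341 -0.0992  0.    ] side px [230.3143 211.0709] 0.6417864108981314
base [ 0.4683 -0.2642  0.04  ] side px [266.8064 162.2951] 0.5376790352192614
brown [0.5633 0.3706 0.    ] side px [302.05   325.9691] 0.6743157450580032
empty [ 0.5531 -0.3419  0.    ] side px [237.0598 163.0195] 0.6502539109270137
yellow [0.5634 0.0044 0.018 ] side px [261.4    224.2103] 0.5634218093769504
orange [0.3635 0.003  0.018 ] side px [324.2382 211.7882] 0.3635590569706621
trayL [0.7551 0.2695 0.    ] side px [216.9261 311.8058] 0.8017250102231673
blue [ 0.7922 -0.0526  0.03  ] side px [180.7102 223.0314] 0.7939629905551261
```

Emit:
carry_out(rotation=[[0,-6,0],[0,-6,0],[0,-5.92,0],[0,0,0],[0,0,0],[0,0,0],[0,0,0],[0,0,0],[0,0,0],[0,0,0],[0,0,0],[0,0,0]], travel=[[0,0,0],[0,0,0],[0,0,0],[-0.041,0,-0.034],[-0.041,0,-0.034],[-0.041,0,-0.034],[-0.041,0,-0.034],[-0.041,0,-0.034],[-0.041,0,-0.034],[-0.041,0,-0.034],[-0.041,0,-0.034],[0,0,0]], hand=[-1,-1,-1,-1,-1,-1,-1,-1,-1,-1,-1,-1], newtons=40)

```text
t: 1.45
tool_pos: [0.4516, 0.2809, 0.2314]
eef_rot: [0.503, 0.498, -0.498, -0.501]
ft_force: [-1.0, 0.3, 0.4]
finger_gap: 0.0853
```

```bash
cat >> h.py <<'E'
def snap(n):
    c=manip.read_camera('wrist'); cv2.imwrite(f'pics/{n}.png',c['pixels'][:,:,::-1]); s=manip.read_state()
    print('t',s['t'],'tcp',s['tool_pos'],'gap',s['finger_gap'],'f',s['ft_force']); print(R.from_quat(s["eef_rot"]).as_matrix()); return c,s
E
python3 - <<'E'
from h import *
c,s=snap('w1'); print(proj(c,[.466,.261,.03]), proj(c,[.466,.261,0]),proj(c,s['tool_pos']))
E
```

```text
t 1.5 tcp [0.4495 0.2839 0.2313] gap 0.08510662955951526 f [-0.3734  0.1342 -0.2488]
[[ 0.0055  0.0005 -1.    ]
 [ 1.     -0.0007  0.0055]
 [-0.0007 -1.     -0.0005]]
[258.8941 197.1607] [260.2228 190.4875] [283.3192 271.9455]
```

View pics/w1.png

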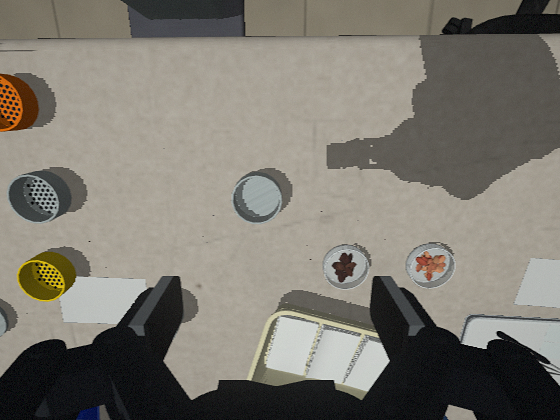

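```bash
cat >> h.py <<'E'
def fit(c,u,v,r,thr,zt,name,crop=None,zb=0.008):
    im=c['pixels']; f=cv2.GaussianBlur(im,(3,3),0).astype(int)
    m=((f[:,:,0]-f[:,:,2])<thr).astype(np.uint8)
    k=np.zeros_like(m); cv2.circle(k,(int(u),int(v)),r,1,-1); m&=k
    m=cv2.morphologyEx(m,cv2.MORPH_OPEN,np.ones((3,3),np.uint8))
    cs,_=cv2.findContours(m,cv2.RETR_EXTERNAL,cv2.CHAIN_APPROX_NONE)
    h=cv2.convexHull(max(cs,key=cv2.contourArea))[:,0]
    M=cv2.moments(h); p=ray(c,M['m10']/M['m00'],M['m01']/M['m00'],(zt+zb)/2)
    o=np.ascontiguousarray(im[:,:,::-1]).copy(); S=4
    x0,y0=int(u)-70,int(v)-65
    o=cv2.resize(o[max(y0,0):y0+130,max(x0,0):x0+140],None,fx=S,fy=S)
    off=np.array([max(x0,0),max(y0,0)])
    cv2.polylines(o,[((h-off)*S+S//2).astype(int)],True,(0,255,0),1)
    for z,col in((zt,(0,0,255)),(zb,(255,0,0))):
        q=np.array([proj(c,[p[0]+.028*np.cos(a),p[1]+.028*np.sin(a),z]) for a in np.linspace(0,6.28,40)])
        cv2.polylines(o,[((q-off)*S+S//2).astype(int)],True,col,1)
    cv2.imwrite(f'pics/{name}.png',o); print(name,p,cv2.contourArea(h)); return p
E
python3 - <<'E'
from h import *
c,s=snap('w1b')
for t in(-2,3,8): fit(c,258,197,36,t,.03,f'pf{t}')
E
```

```text
t 1.55 tcp [0.4482 0.2858 0.2312] gap 0.08503586410957566 f [-0.6833  0.0399 -0.6837]
[[ 0.0024 -0.     -1.    ]
 [ 1.     -0.0002  0.0024]
 [-0.0002 -1.      0.    ]]
pf-2 [0.4677 0.2593 0.019 ] 1592.5
pf3 [0.4699 0.2578 0.019 ] 2015.5
pf8 [0.4695 0.2579 0.019 ] 2113.5
```

View pics/pf3.png

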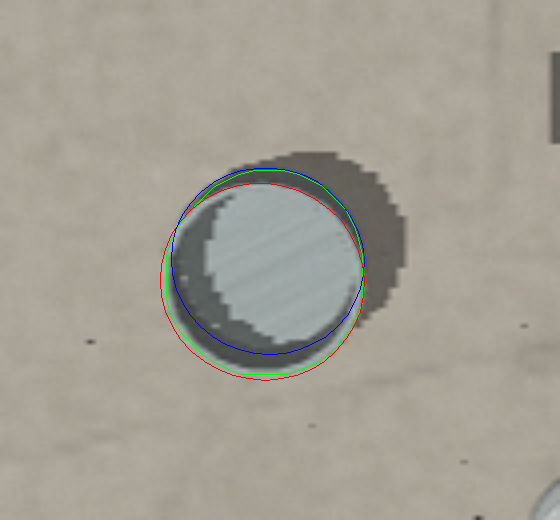

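Emit:
carry_out(rotation=[[0,0,0],[0,0,0],[0,0,0],[0,0,0],[0,0,0],[0,0,0]], travel=[[-0.0278,0.03,-0.021],[0,0.04,0],[0,0.04,0],[0,0.04,0],[0,0,0],[0,0,0]], hand=[-1,-1,-1,-1,-1,-1])

```text
t: 2.15
tool_pos: [0.4683, 0.2598, 0.082]
eef_rot: [-0.5, -0.5, 0.501, 0.5]
ft_force: [0.7, 0.1, 0.4]
finger_gap: 0.0856
```

```bash
python3 - <<'E'
from h import *
c,s=snap('w2'); q=proj(c,[.4692,.258,.02]);print(q)
fit(c,*q,85,3,.03,'pf_b')
E
```

```text
t 2.2 tcp [0.4691 0.26   0.083 ] gap 0.08533233411440581 f [ 0.2906 -0.2526  0.6952]
[[-0.0009  0.0012 -1.    ]
 [ 1.      0.0009 -0.0009]
 [ 0.0009 -1.     -0.0012]]
[274.3885 232.1148]
pf_b [0.4701 0.2581 0.019 ] 5843.5
```

View pics/w2.png

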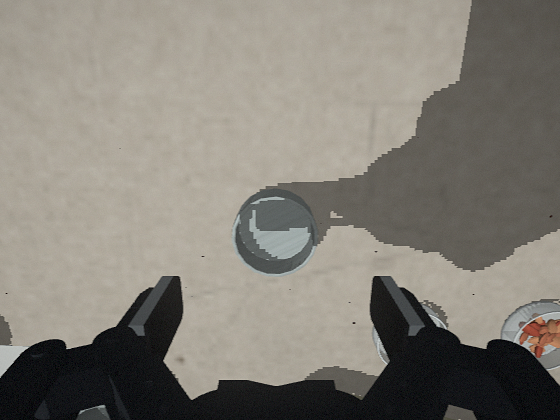

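View pics/pf_b.png

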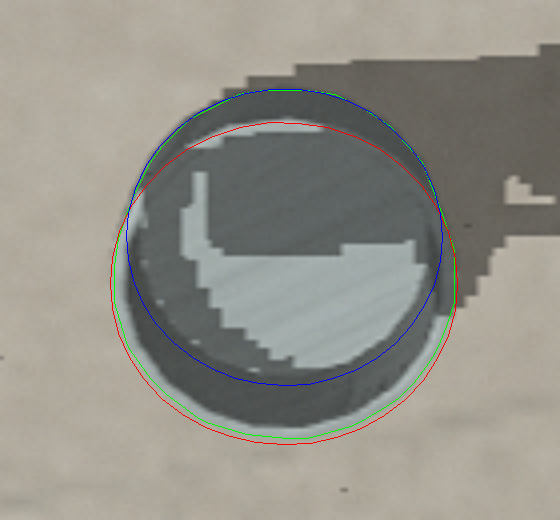

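Emit:
carry_out(rotation=[[0,0,0],[0,0,0],[0,0,0],[0,0,0],[0,0,0],[0,0,0],[0,0,0],[0,0,0],[0,0,0],[0,0,0]], travel=[[-0.002,0.04,-0.001],[0,0.03,0],[0,0.009,0],[0,0,0],[0,0,0],[0,0,0],[0,0,0],[0,0,0],[0,0,0],[0,0,0]], hand=[-1,-1,-1,-1,1,1,1,1,1,1])

```text
t: 3.2
tool_pos: [0.4706, 0.2576, 0.0043]
eef_rot: [0.5, 0.501, -0.499, -0.5]
ft_force: [-3.9, -2.2, 18.4]
finger_gap: 0.0554
```

```bash
python3 - <<'E'
from h import *
c,s=snap('w3')
c=manip.read_camera('scene');cv2.imwrite('pics/s3.png',cv2.resize(c['pixels'][120:240,130:290,::-1],None,fx=4,fy=4))
E
```

```text
t 3.25 tcp [0.4706 0.2576 0.0043] gap 0.055155820008168065 f [-4.1363 -1.8443 19.1903]
[[-0.0003  0.0021 -1.    ]
 [ 1.      0.0014 -0.0003]
 [ 0.0014 -1.     -0.0021]]
```

View pics/w3.png

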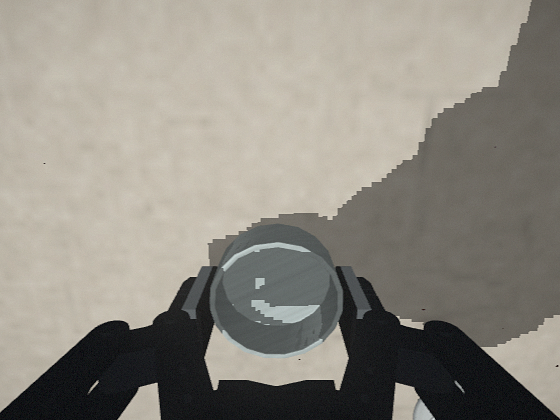

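View pics/s3.png

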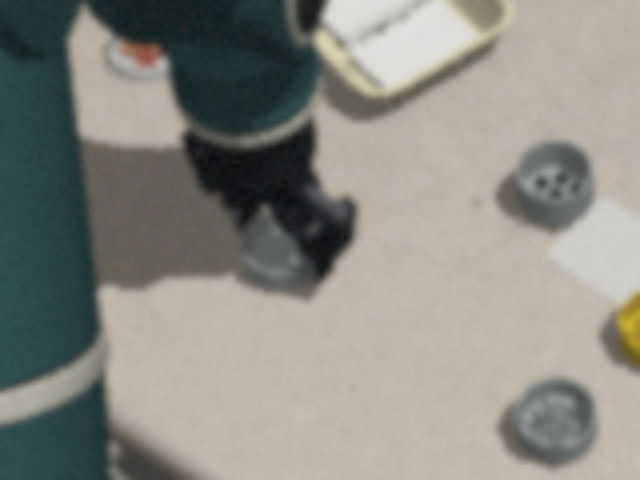

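Emit:
carry_out(rotation=[[0,0,0],[0,0,0],[0,0,0],[0,0,0],[0,0,0],[0,0,0]], travel=[[0,-0.02,0],[0,-0.04,0],[0,-0.04,0],[0,-0.04,0],[-0.03,-0.04,0],[-0.03,-0.02,0]], hand=[1,1,1,1,1,1])

```text
t: 3.9
tool_pos: [0.4704, 0.197, 0.2065]
eef_rot: [0.5, 0.502, -0.499, -0.499]
ft_force: [0.3, 0.1, -0.5]
finger_gap: 0.0548
```

Emit:
carry_out(rotation=[[0,0,0],[0,0,0],[0,0,0],[0,0,0],[0,0,0],[0,0,0],[0,0,0],[0,0,0],[0,0,0],[0,0,0],[0,0,0]], travel=[[-0.04,0,0],[-0.04,0,0],[-0.04,0,0],[-0.04,0,0],[-0.04,0,0],[-0.04,0,0],[-0.04,0,0],[-0.04,0,0],[-0.03,0,0],[0,0,0],[0,0,0]], hand=[1,1,1,1,1,1,1,1,1,1,1])

```text
t: 5.0
tool_pos: [0.4696, -0.1533, 0.203]
eef_rot: [0.5, 0.5, -0.499, -0.5]
ft_force: [0.3, 0.7, 0.2]
finger_gap: 0.0548
```

```bash
python3 - <<'E'
from h import *
c,s=snap('w4');print(proj(c,[.468,-.264,.04]))
E
```

```text
t 5.05 tcp [ 0.4697 -0.1525  0.2029] gap 0.054611060844667436 f [0.158  0.109  0.0974]
[[-0.0003  0.0008 -1.    ]
 [ 1.      0.0004 -0.0003]
 [ 0.0004 -1.     -0.0008]]
[162.0285 191.5566]
```

View pics/w4.png

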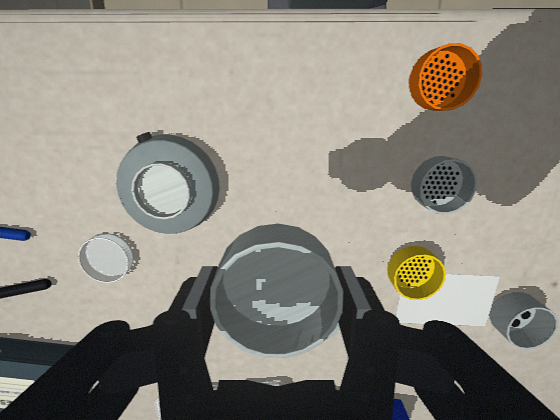

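```bash
cat >> h.py <<'E'
def overlay(c,circs,name,box,S=5):
    x0,y0,w,hh=box; o=cv2.resize(np.ascontiguousarray(c['pixels'][y0:y0+hh,x0:x0+w,::-1]),None,fx=S,fy=S,interpolation=cv2.INTER_NEAREST)
    for (x,y,z,r,col) in circs:
        q=np.array([proj(c,[x+r*np.cos(a),y+r*np.sin(a),z]) for a in np.linspace(0,6.28,60)])
        cv2.polylines(o,[((q-[x0,y0]+.5)*S).astype(int)],True,col,1)
    cv2.imwrite(f'pics/{name}.png',o)
E
python3 - <<'E'
from h import *
c=manip.read_camera('wrist')
f=cv2.GaussianBlur(c['pixels'],(3,3),0)
# housing silhouette
p=fit(c,165,185,62,6,.03,'bh',zb=0.0)
g=cv2.cvtColor(f,cv2.COLOR_RGB2GRAY); print(g[191,110:225])
b=p[0],p[1]
overlay(c,[(*b,.04,.028,(0,0,255)),(*b,.04,.0255,(0,255,0)),(*b,.03,.052,(255,0,0))],'bo',(100,120,140,120))
E
```

```text
bh [ 0.4652 -0.2667  0.015 ] 8012.5
[189 186 184 183 185 182 163 142 137 138 138 139 140 141 141 142 143 143
 143 149 165 170 149 114  89  82  95 126 137 120 109 123 166 204 213 210
 209 208 208 208 208 209 209 208 208 207 206 204 202 201 201 201 202 204
 205 207 209 211 213 214 214 214 213 212 211 210 208 207 206 205 206 207
 207 207 206 206 199 173 127  91  83  82  81  80  86 108 130 135 135 135
 134 133 134 134 133 133 133 133 132 131 121  99  78  69  67  67  67  72
  91 109 114 114 115 115 114]
```

View pics/bo.png

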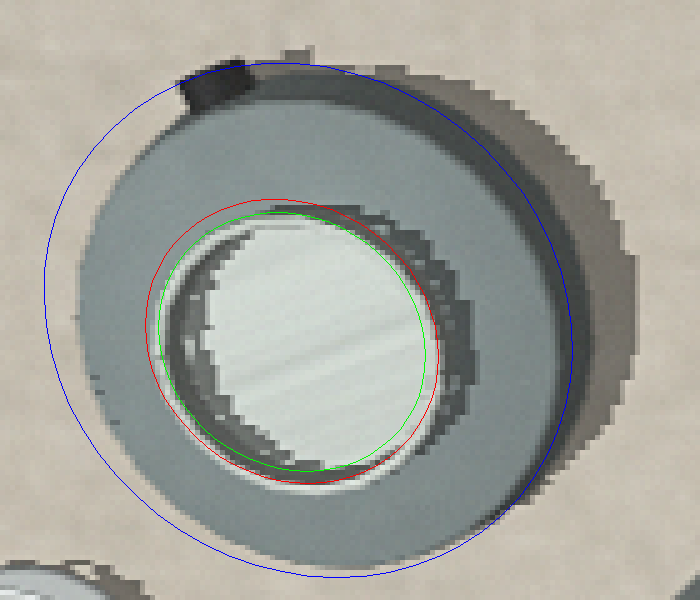

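```bash
python3 - <<'E'
from h import *
c,s=snap('w5'); t=s['tool_pos']; zf=t[2]-.0043
for dx in (0,-.0015):
  b=(t[0]+dx,t[1]); overlay(c,[(*b,zf+.03,.028,(0,0,255)),(*b,zf+.03,.0255,(0,255,0)),(*b,zf+.008,.028,(255,0,0))],f'po{-dx}',(200,215,156,150))
E
```

```text
t 5.15 tcp [ 0.4698 -0.152   0.2027] gap 0.055171732825141276 f [ 0.2462 -0.4632 -0.1178]
[[-0.0015  0.0005 -1.    ]
 [ 1.      0.0004 -0.0015]
 [ 0.0004 -1.     -0.0005]]
```

View pics/po0.png

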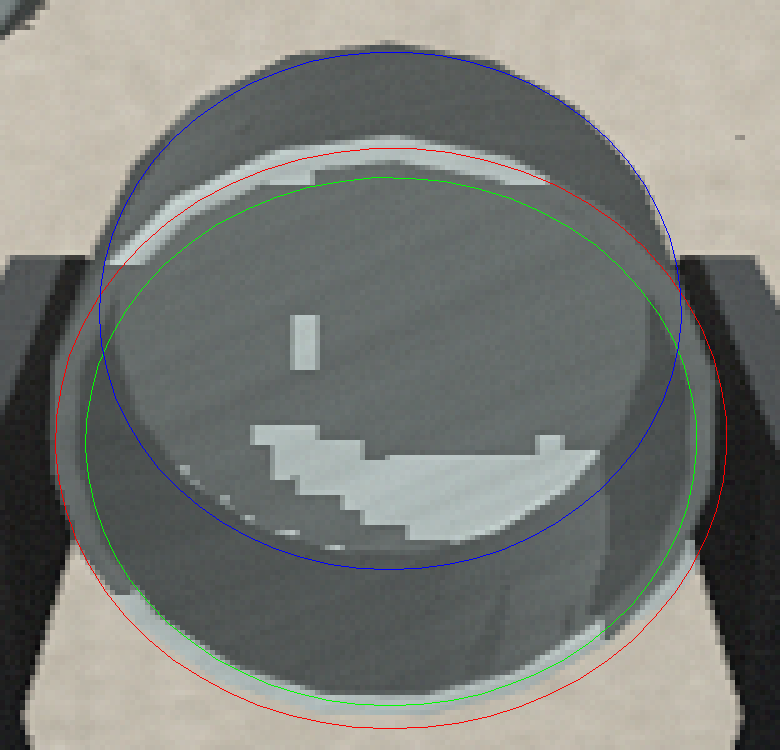

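Emit:
carry_out(rotation=[[0,0,0],[0,0,0],[0,0,0],[0,0,0],[0,0,0],[0,0,0],[0,0,0],[0,0,0],[0,0,0],[0,0,0],[0,0,0]], travel=[[-0.0377,0,0.0013],[-0.0375,0,0],[-0.0375,0,0],[0,0,0],[0,0.03,0],[0,0.04,0],[0,0.04,0],[0,0.027,0],[0,0,0],[0,0,0],[0,0,0]], hand=[1,1,1,1,1,1,1,1,1,1,1])

```text
t: 6.25
tool_pos: [0.4694, -0.2658, 0.0671]
eef_rot: [0.501, 0.501, -0.5, -0.499]
ft_force: [1.1, -0.2, 0.1]
finger_gap: 0.0549
```

```bash
python3 - <<'E'
from h import *
c,s=snap('w6');
for n,b in(('scene',(310,230,110,90)),('side',(220,130,100,80))):
    c=manip.read_camera(n);x,y,w,h=b;cv2.imwrite(f'pics/{n}6.png',cv2.resize(c['pixels'][y:y+h,x:x+w,::-1],None,fx=6,fy=6))
E
```

```text
t 6.3 tcp [ 0.4694 -0.2659  0.0671] gap 0.054581868630830324 f [ 0.1482 -0.6702 -0.9126]
[[-0.0005  0.0024 -1.    ]
 [ 1.     -0.0009 -0.0005]
 [-0.0009 -1.     -0.0024]]
```

View pics/side6.png

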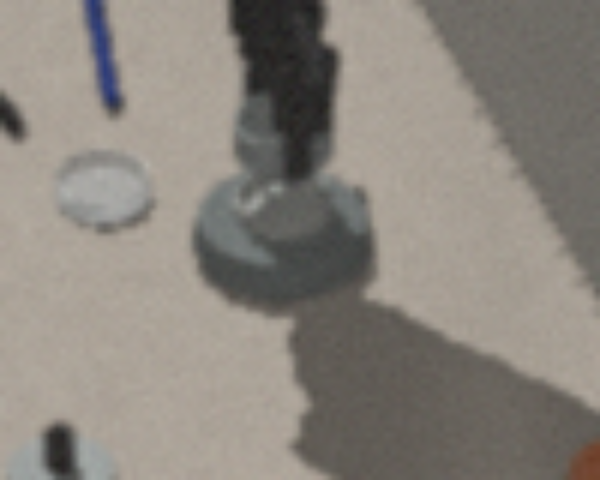

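View pics/w6.png

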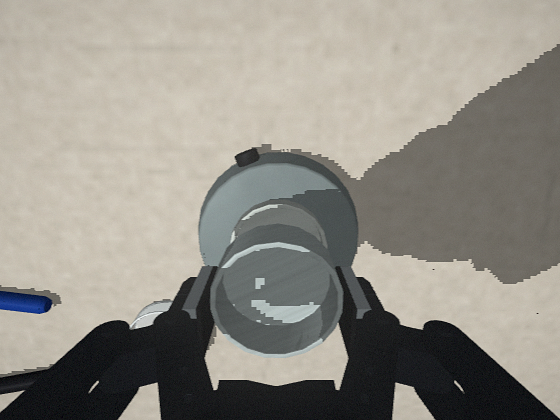

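Emit:
carry_out(rotation=[[0,0,0],[0,0,0],[0,0,0],[0,0,0],[0,0,0],[0,0,0],[0,0,0]], travel=[[0.0005,0.008,0.001],[0,0.008,0],[0,0.006,0],[0,0.004,0],[0,0.004,0],[0,0.002,0],[0,0,0]], hand=[1,1,1,1,1,1,1])

```text
t: 7.1
tool_pos: [0.4687, -0.2654, 0.0348]
eef_rot: [0.501, 0.501, -0.499, -0.499]
ft_force: [-5.5, 6.9, 35.0]
finger_gap: 0.0551
```

Emit:
carry_out(rotation=[[0,0,0],[0,0,0],[0,0,0],[0,0,0],[0,0,0],[0,0,0],[0,0,0],[0,0,0],[0,0,0],[0,0,0]], travel=[[0,-0.001,0],[0,0,0],[0,0,0],[0,0,0],[0,0,0],[0,0,0],[0,-0.04,0],[0,-0.05,0],[0,-0.05,0],[0,0,0]], hand=[0.3,-1,-1,-1,-1,-1,-1,-1,-1,-1])

```text
t: 8.1
tool_pos: [0.4696, -0.2668, 0.1802]
eef_rot: [0.503, 0.501, -0.499, -0.497]
ft_force: [0.1, -0.0, -1.3]
finger_gap: 0.0855
```

```bash
python3 - <<'E'
from h import *
c,s=snap('w7');
b=(.467,-.2655); print(proj(c,[*b,.06]))
overlay(c,[(*b,.062,.028,(0,0,255)),(*b,.03,.052,(255,0,0))],'o7',(200,150,156,150))
E
```

```text
t 8.15 tcp [ 0.4687 -0.2659  0.1773] gap 0.08536123776410424 f [ 0.0649  0.0898 -0.2217]
[[-0.0001  0.0052 -1.    ]
 [ 1.     -0.0017 -0.0001]
 [-0.0017 -1.     -0.0052]]
[278.8475 201.8855]
```

View pics/o7.png

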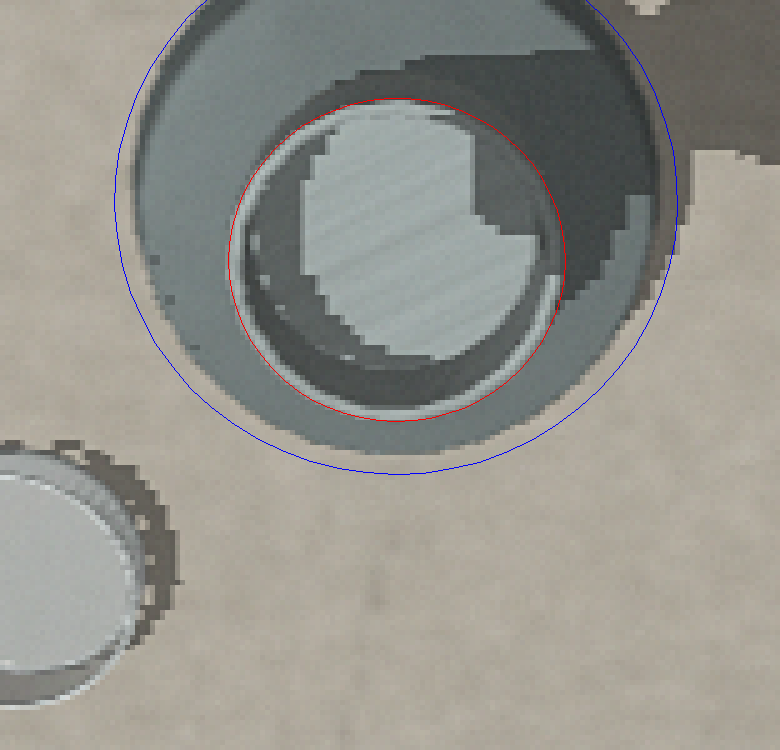

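Emit:
carry_out(rotation=[[0,0,0],[0,0,0],[0,0,0],[0,0,0],[0,0,0],[0,0,0],[0,0,0],[0,0,0],[0,0,0],[0,0,0]], travel=[[0.036,0,0.0005],[0.0356,0,0.0005],[0.0356,0,0.0005],[0.0356,0,0.0005],[0.0356,0,0.0005],[0.0356,0,0.0005],[0.0356,0,0.0005],[0.0356,0,0],[0,0,0],[0,0,0]], hand=[-1,-1,-1,-1,-1,-1,-1,-1,-1,-1])

```text
t: 9.15
tool_pos: [0.4634, 0.0204, 0.1736]
eef_rot: [-0.499, -0.5, 0.501, 0.5]
ft_force: [-0.1, -0.6, 0.5]
finger_gap: 0.0851
```

```bash
python3 - <<'E'
from h import *
c,s=snap('w8'); q=proj(c,[.465,.019,.02]); print(q)
for t in(0,4): fit(c,*q,50,t,.032,f'ff{t}')
for n,b in(('scene',(310,230,110,90)),('side',(220,130,100,80))):
    c=manip.read_camera(n);x,y,w,h=b;cv2.imwrite(f'pics/{n}8.png',cv2.resize(c['pixels'][y:y+h,x:x+w,::-1],None,fx=6,fy=6))
E
```

```text
t 9.2 tcp [0.4635 0.0195 0.1737] gap 0.0854680621845296 f [ 0.5024 -1.1544  0.462 ]
[[ 0.0001 -0.001  -1.    ]
 [ 1.     -0.0005  0.0001]
 [-0.0005 -1.      0.001 ]]
[275.4358 197.6523]
ff0 [0.4666 0.0151 0.02  ] 2890.0
ff4 [0.4665 0.0152 0.02  ] 2980.0
```

View pics/ff4.png

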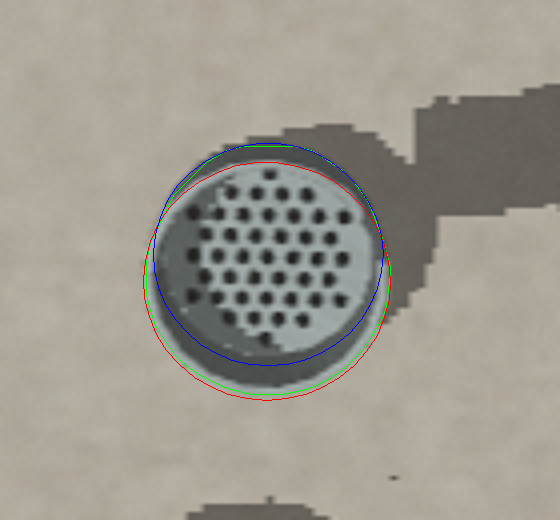

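View pics/side8.png

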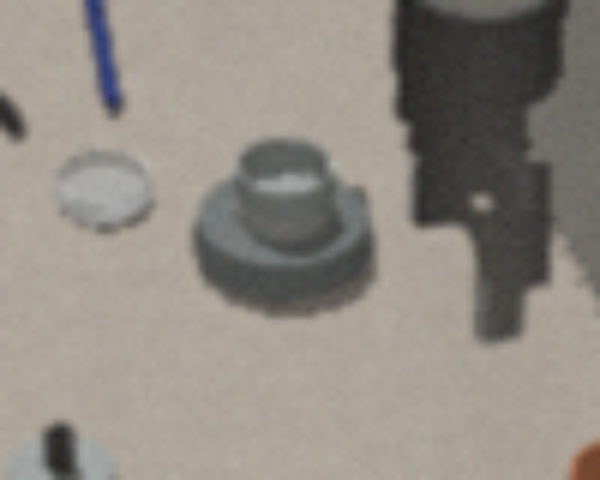

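View pics/w8.png

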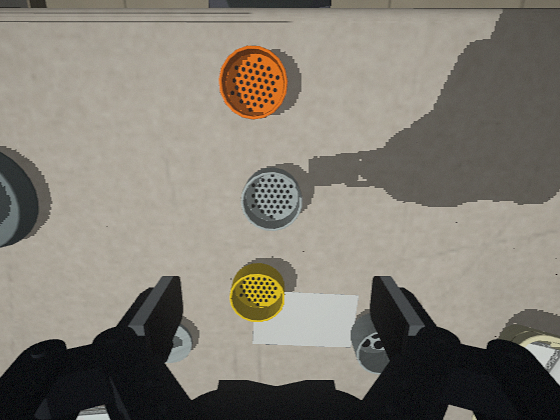

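Emit:
carry_out(rotation=[[0,0,0],[0,0,0],[0,0,0],[0,0,0],[0,0,0],[0,0,0],[0,0,0]], travel=[[-0.004,0.03,-0.0028],[0,0.04,0],[0,0.04,0],[0,0.03,0],[0,0.015,0],[0,0,0],[0,0,0]], hand=[-1,-1,-1,-1,-1,-1,-1])

```text
t: 10.0
tool_pos: [0.4668, 0.0152, 0.0196]
eef_rot: [0.5, 0.5, -0.5, -0.5]
ft_force: [-0.5, 0.4, 1.3]
finger_gap: 0.085
```

Emit:
carry_out(rotation=[[0,0,0],[0,0,0],[0,0,0],[0,0,0],[0,0,0],[0,0,0],[0,0,0],[0,0,0]], travel=[[0,0.014,0],[0,0,0],[0,0,0],[0,0,0],[0,0,0],[0,0,0],[0,0,0],[0,0,0]], hand=[-1,-1,1,1,1,1,1,1])

```text
t: 10.8
tool_pos: [0.4672, 0.0159, 0.0066]
eef_rot: [0.5, 0.5, -0.5, -0.5]
ft_force: [-5.5, -0.6, 20.1]
finger_gap: 0.0552
```

Emit:
carry_out(rotation=[[0,0,0],[0,0,0],[0,0,0],[0,0,0],[0,0,0],[0,0,0],[0,0,0]], travel=[[0,-0.02,0],[0,-0.04,0],[0,-0.04,0],[0,-0.04,0],[0,-0.03,0],[0,0,0],[0,0,0]], hand=[1,1,1,1,1,1,1])

```text
t: 11.5
tool_pos: [0.4667, 0.0161, 0.1758]
eef_rot: [0.5, 0.501, -0.5, -0.5]
ft_force: [0.4, 0.3, -1.3]
finger_gap: 0.0552
```

```bash
python3 - <<'E'
from h import *
c,s=snap('w9'); t=s['tool_pos']; zf=t[2]-.005
b=(t[0]-.0015,t[1]-.0008); overlay(c,[(*b,zf+.032,.028,(0,0,255)),(*b,zf+.008,.028,(255,0,0))],'o9',(200,215,156,150))
E
```

```text
t 11.55 tcp [0.4662 0.016  0.175 ] gap 0.05518723877180601 f [-0.2671  0.0784 -2.1124]
[[-0.0001 -0.0003 -1.    ]
 [ 1.      0.0001 -0.0001]
 [ 0.0001 -1.      0.0003]]
```

View pics/o9.png

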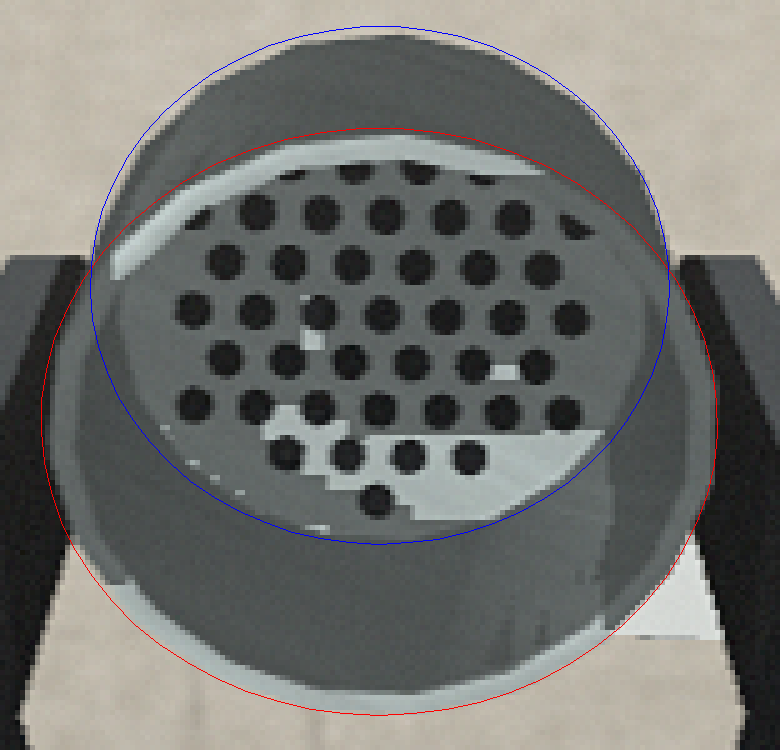

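Emit:
carry_out(rotation=[[0,0,0],[0,0,0],[0,0,0],[0,0,0],[0,0,0],[0,0,0],[0,0,0],[0,0,0],[0,0,0],[0,0,0],[0,0,0],[0,0,0]], travel=[[-0.0355,0,-0.0025],[-0.0355,0,0],[-0.0355,0,0],[-0.0355,0,0],[-0.0355,0,0],[-0.0355,0,0],[-0.0355,0,0],[-0.033,0,0],[0,0,0],[0,0.04,0],[0,0.045,0],[0,0,0]], hand=[1,1,1,1,1,1,1,1,1,1,1,1])

```text
t: 12.75
tool_pos: [0.4657, -0.2637, 0.0849]
eef_rot: [-0.497, -0.498, 0.501, 0.503]
ft_force: [-0.2, 0.5, -0.8]
finger_gap: 0.0556
```

Emit:
carry_out(rotation=[[0,0,0],[0,0,0]], travel=[[0,0,0],[0,0,0]], hand=[1,1])

```text
t: 12.95
tool_pos: [0.4699, -0.266, 0.092]
eef_rot: [0.501, 0.5, -0.5, -0.499]
ft_force: [0.1, 0.7, -0.4]
finger_gap: 0.0558
```

```bash
python3 - <<'E'
from h import *
c,s=snap('w10')
E
```

```text
t 13.0 tcp [ 0.47   -0.266   0.0922] gap 0.055105882830520946 f [ 0.9525 -0.3414 -0.3834]
[[-0.      0.0023 -1.    ]
 [ 1.     -0.0009 -0.    ]
 [-0.0009 -1.     -0.0023]]
```

View pics/w10.png

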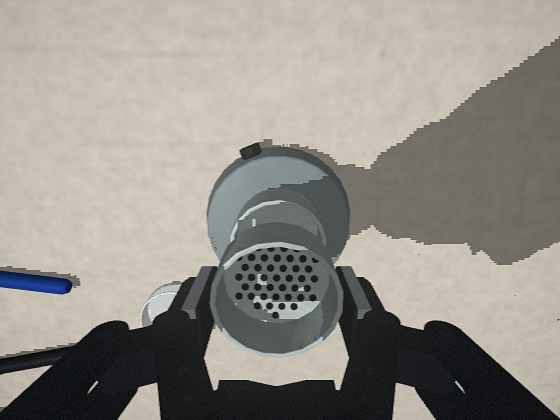

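Emit:
carry_out(rotation=[[0,0,0],[0,0,0],[0,0,0],[0,0,0],[0,0,0],[0,0,0],[0,0,0]], travel=[[0.0004,0.008,0.0013],[0,0.008,0],[0,0.006,0],[0,0.004,0],[0,0.004,0],[0,0.002,0],[0,0,0]], hand=[1,1,1,1,1,1,1])

```text
t: 13.7
tool_pos: [0.4681, -0.2652, 0.0601]
eef_rot: [0.5, 0.5, -0.499, -0.5]
ft_force: [-15.4, 10.0, 48.2]
finger_gap: 0.0557
```

Emit:
carry_out(rotation=[[0,0,0],[0,0,0],[0,0,0],[0,0,0],[0,0,0],[0,0,0],[0,0,0],[0,0,0],[0,0,0],[0,0,0]], travel=[[0,-0.001,0],[0,-0.0005,0],[0,0,0],[0,0,0],[0,0,0],[0,0,0],[0,-0.04,0],[0,-0.05,0],[0,-0.05,0],[0,0,0]], hand=[1,0.3,-1,-1,-1,-1,-1,-1,-1,-1])

```text
t: 14.7
tool_pos: [0.4701, -0.2667, 0.2057]
eef_rot: [0.503, 0.501, -0.499, -0.497]
ft_force: [0.4, -1.1, -1.1]
finger_gap: 0.0855
```

```bash
python3 - <<'E'
from h import *
c,s=snap('w11');
b=(.467,-.2655); print(proj(c,[*b,.06]))
overlay(c,[(*b,.086,.028,(0,0,255)),(*b,.03,.052,(255,0,0))],'o11',(200,150,156,150))
E
```

```text
t 14.75 tcp [ 0.4691 -0.2658  0.2028] gap 0.08556541641517514 f [ 0.3092 -0.1426 -0.5586]
[[-0.0001  0.0052 -1.    ]
 [ 1.     -0.0016 -0.0001]
 [-0.0016 -1.     -0.0052]]
[278.6109 193.5081]
```

View pics/o11.png

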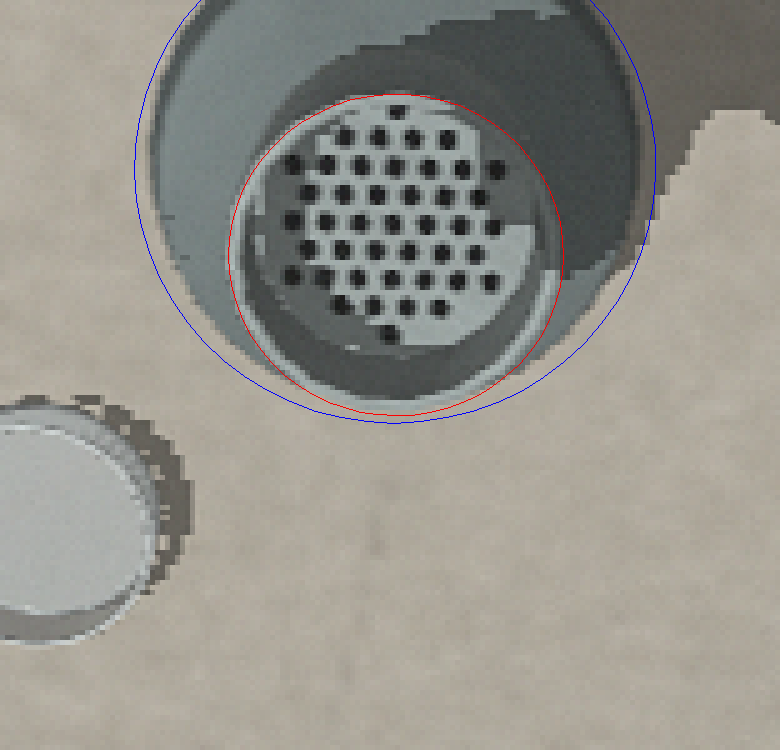

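Emit:
carry_out(rotation=[[0,0,0],[0,0,0],[0,0,0],[0,0,0],[0,0,0],[0,0,0],[0,0,0],[0,0,0],[0,0,0],[0,0,0],[0,0,0],[0,0,0]], travel=[[0.0386,0,-0.0149],[0.0386,0,-0.0149],[0.0386,0,-0.0149],[0.0386,0,-0.0149],[0.0386,0,-0.0149],[0.0386,0,-0.0149],[0.0386,0,-0.0149],[0.0386,0,-0.0149],[0.0386,0,-0.0149],[0.0386,0,-0.0149],[0,0,0],[0,0,0]], hand=[-1,-1,-1,-1,-1,-1,-1,-1,-1,-1,-1,-1])

```text
t: 15.95
tool_pos: [0.6164, 0.1215, 0.1983]
eef_rot: [-0.499, -0.5, 0.501, 0.5]
ft_force: [-0.3, -1.1, 0.4]
finger_gap: 0.0852
```

```bash
python3 - <<'E'
from h import *
c,s=snap('w12'); q=proj(c,[.618,.119,.024]); print(q)
for t in(0,4): fit(c,*q,50,t,.04,f'cf{t}')
for n,b in(('scene',(310,230,110,90)),('side',(220,130,100,80))):
    c=manip.read_camera(n);x,y,w,h=b;cv2.imwrite(f'pics/{n}12.png',cv2.resize(c['pixels'][y:y+h,x:x+w,::-1],None,fx=6,fy=6))
E
```

```text
t 16.0 tcp [0.6164 0.1202 0.1987] gap 0.08552409548086362 f [-0.3406 -0.9871 -0.0254]
[[ 0.0004 -0.0015 -1.    ]
 [ 1.     -0.001   0.0004]
 [-0.001  -1.      0.0015]]
[274.4937 192.3613]
cf0 [0.6258 0.13   0.024 ] 2688.0
cf4 [0.6179 0.1129 0.024 ] 5244.0
```

View pics/cf4.png

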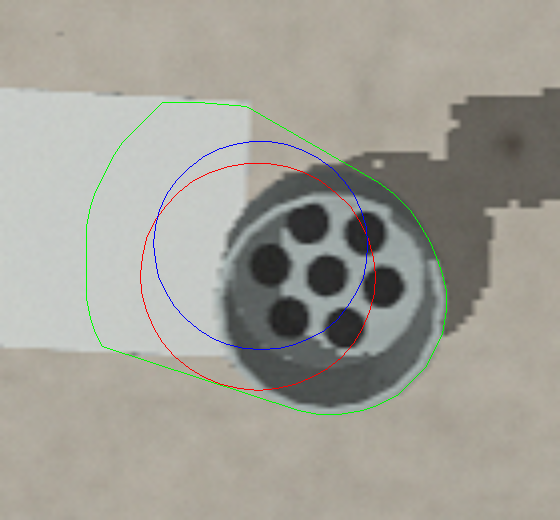

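View pics/side12.png

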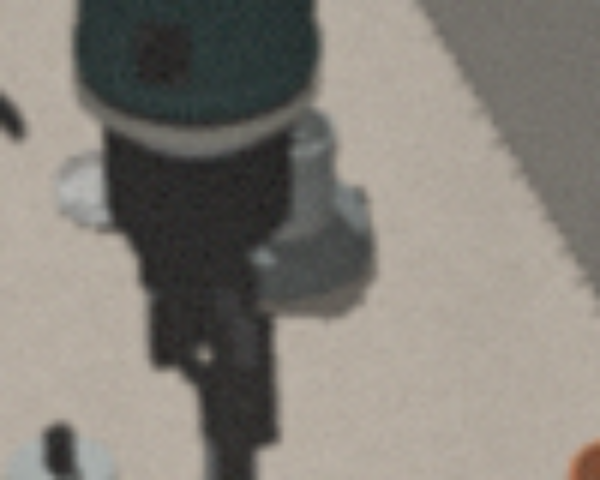

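View pics/w12.png

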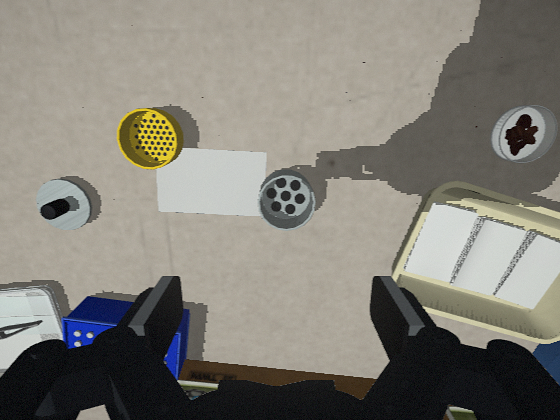

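```bash
python3 - <<'E'
from h import *
c,s=snap('w13'); 
for z,v in((.024,199),): print(ray(c,287.5,v,z))
p=ray(c,287.3,199,.024);b=p[:2]
overlay(c,[(*b,.04,.028,(0,0,255)),(*b,.008,.028,(255,0,0))],'o13',(230,150,120,110))
E
```

```text
t 16.15 tcp [0.6167 0.1195 0.1996] gap 0.08549156808258504 f [ 0.6588 -0.0403 -0.0674]
[[ 0.0018 -0.0003 -1.    ]
 [ 1.     -0.0004  0.0018]
 [-0.0004 -1.      0.0003]]
[0.6256 0.1302 0.024 ]
```

View pics/o13.png

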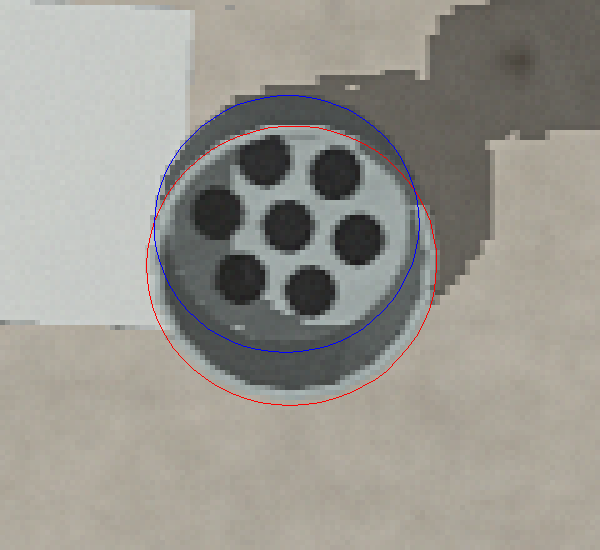

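Emit:
carry_out(rotation=[[0,0,0],[0,0,0],[0,0,0],[0,0,0],[0,0,0],[0,0,0],[0,0,0],[0,0,0]], travel=[[0.0112,0.01,-0.0088],[0,0.04,0],[0,0.04,0],[0,0.04,0],[0,0.02,0],[0,0,0],[0,0,0],[0,0,0]], hand=[-1,-1,-1,-1,-1,-1,-1,-1])

```text
t: 16.95
tool_pos: [0.6266, 0.1322, 0.0513]
eef_rot: [0.5, 0.501, -0.499, -0.5]
ft_force: [-0.4, -0.2, 0.2]
finger_gap: 0.0853
```

```bash
python3 - <<'E'
from h import *
c,s=snap('w14')
E
```

```text
t 17.0 tcp [0.6266 0.1323 0.0513] gap 0.0851780696822688 f [-0.131   0.1279  0.0622]
[[ 0.0001  0.0022 -1.    ]
 [ 1.      0.0006  0.0001]
 [ 0.0006 -1.     -0.0022]]
```

View pics/w14.png

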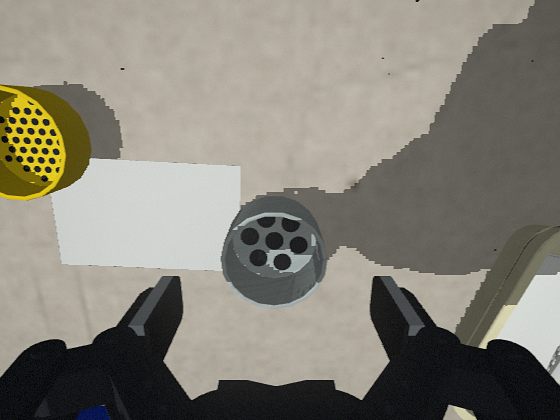

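Emit:
carry_out(rotation=[[0,0,0],[0,0,0],[0,0,0],[0,0,0],[0,0,0],[0,0,0],[0,0,0],[0,0,0],[0,0,0]], travel=[[-0.001,0.03,0.0008],[0,0.012,0],[0,0,0],[0,0,0],[0,0,0],[0,0,0],[0,0,0],[0,0,0],[0,0,0]], hand=[-1,-1,-1,1,1,1,1,1,1])

```text
t: 17.9
tool_pos: [0.6256, 0.1312, 0.0092]
eef_rot: [0.5, 0.501, -0.499, -0.5]
ft_force: [-2.1, -1.5, 7.2]
finger_gap: 0.0542
```

Emit:
carry_out(rotation=[[0,0,0],[0,0,0],[0,0,0],[0,0,0],[0,0,0],[0,0,0],[0,0,0],[0,0,0]], travel=[[0,-0.02,0],[0,-0.04,0],[0,-0.04,0],[0,-0.04,0],[0,-0.04,0],[0,-0.01,0],[0,0,0],[0,0,0]], hand=[1,1,1,1,1,1,1,1])

```text
t: 18.7
tool_pos: [0.6243, 0.1311, 0.1969]
eef_rot: [-0.5, -0.5, 0.5, 0.5]
ft_force: [0.1, 0.1, -1.7]
finger_gap: 0.0535
```

```bash
python3 - <<'E'
from h import *
c,s=snap('w15'); t=s['tool_pos']; zf=t[2]-.010
b=(t[0]-.0015,t[1]-.0008); overlay(c,[(*b,zf+.04,.028,(0,0,255)),(*b,zf+.008,.028,(255,0,0))],'o15',(200,215,156,150))
E
```

```text
t 18.75 tcp [0.6241 0.131  0.1964] gap 0.05354746156497716 f [-0.5309 -0.2659 -1.639 ]
[[-0.0001 -0.002  -1.    ]
 [ 1.     -0.0006 -0.0001]
 [-0.0006 -1.      0.002 ]]
```

View pics/o15.png

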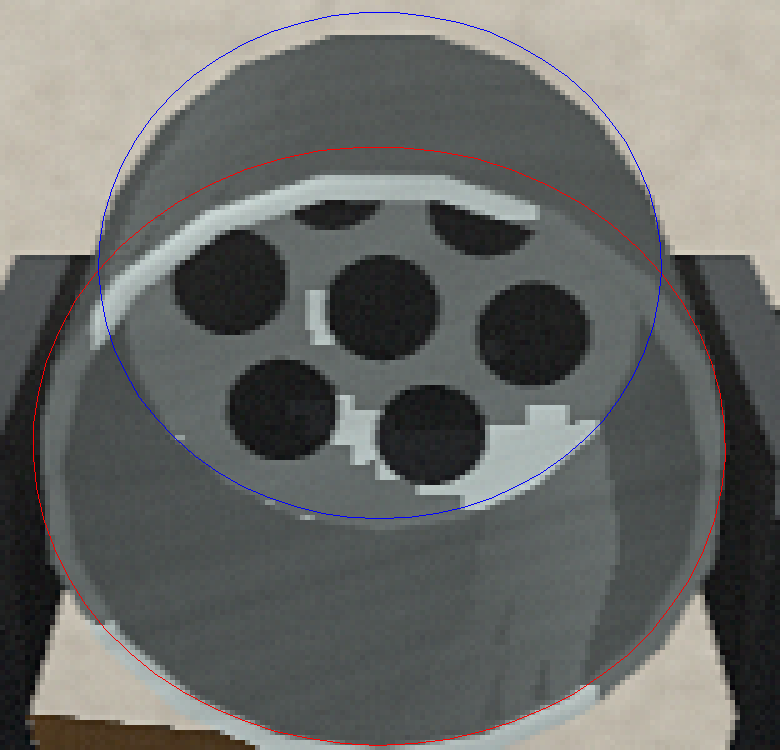

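Emit:
carry_out(rotation=[[0,0,0],[0,0,0],[0,0,0],[0,0,0],[0,0,0],[0,0,0],[0,0,0],[0,0,0],[0,0,0],[0,0,0],[0,0,0],[0,0,0]], travel=[[-0.0396,0,0.0158],[-0.0396,0,0.0158],[-0.0396,0,0.0158],[-0.0396,0,0.0158],[-0.0396,0,0.0158],[-0.0396,0,0.0158],[-0.0396,0,0.0158],[-0.0396,0,0.0158],[-0.0396,0,0.0158],[-0.0396,0,0.0158],[0,0,0],[0,0,0]], hand=[1,1,1,1,1,1,1,1,1,1,1,1])

```text
t: 19.95
tool_pos: [0.4659, -0.2654, 0.1967]
eef_rot: [-0.5, -0.499, 0.5, 0.501]
ft_force: [0.4, 1.6, -1.0]
finger_gap: 0.054
```

Emit:
carry_out(rotation=[[0,0,0],[0,0,0],[0,0,0],[0,0,0],[0,0,0]], travel=[[0,0.03,0],[0,0.04,0],[0,0.005,0],[0,0,0],[0,0,0]], hand=[1,1,1,1,1])

```text
t: 20.45
tool_pos: [0.4676, -0.2649, 0.1241]
eef_rot: [0.5, 0.5, -0.5, -0.499]
ft_force: [-0.4, -0.6, -0.4]
finger_gap: 0.0538
```

```bash
python3 - <<'E'
from h import *
c,s=snap('w16'); t=s['tool_pos']; zf=t[2]-.0092
b=(t[0]+.001,t[1]-.0003); overlay(c,[(*b,zf+.04,.028,(0,0,255)),(*b,zf+.008,.028,(255,0,0)),(.467,-.2655,.086,.028,(0,255,0))],'o16',(200,190,156,185),4)
E
```

```text
t 20.5 tcp [ 0.4677 -0.2651  0.1244] gap 0.05387579495201356 f [-0.2304 -0.4571  0.9528]
[[-0.0004  0.0018 -1.    ]
 [ 1.     -0.0007 -0.0004]
 [-0.0007 -1.     -0.0018]]
```

View pics/o16.png

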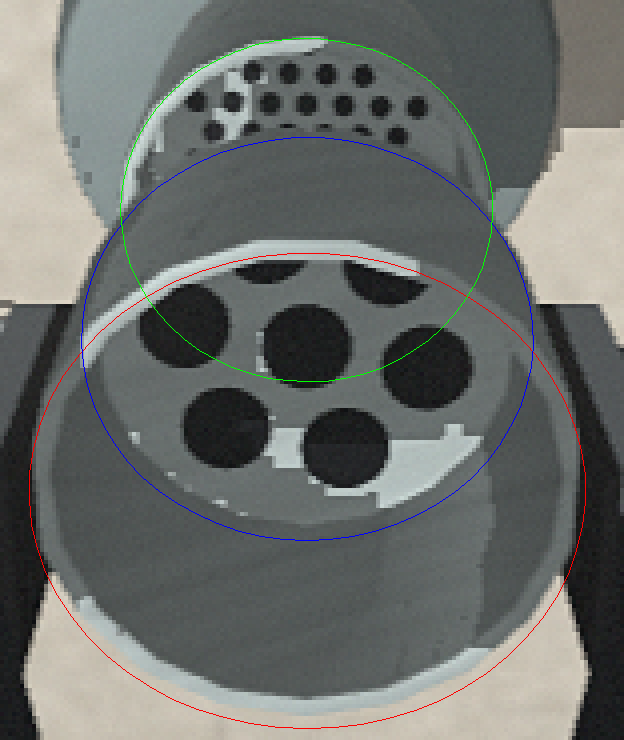

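Emit:
carry_out(rotation=[[0,0,0],[0,0,0],[0,0,0],[0,0,0],[0,0,0],[0,0,0]], travel=[[0,0.01,0],[0,0.01,0],[0,0.006,0],[0,0.004,0],[0,0.002,0],[0,0,0]], hand=[1,1,1,1,1,1])

```text
t: 21.1
tool_pos: [0.4667, -0.265, 0.0906]
eef_rot: [-0.5, -0.5, 0.5, 0.5]
ft_force: [-0.6, -0.7, -1.7]
finger_gap: 0.0541
```

Emit:
carry_out(rotation=[[0,0,0],[0,0,0],[0,0,0],[0,0,0]], travel=[[0,0.002,0],[0,0.002,0],[0,0.0015,0],[0,0,0]], hand=[1,1,1,1])

```text
t: 21.5
tool_pos: [0.4673, -0.2652, 0.0869]
eef_rot: [0.5, 0.5, -0.499, -0.5]
ft_force: [-8.8, 6.0, 34.2]
finger_gap: 0.0543
```

Contact at the expected seated height. Release and check.

Emit:
carry_out(rotation=[[0,0,0],[0,0,0],[0,0,0],[0,0,0],[0,0,0],[0,0,0],[0,0,0],[0,0,0],[0,0,0],[0,0,0],[0,0,0]], travel=[[0,-0.001,0],[0,-0.0003,0],[0,0,0],[0,0,0],[0,0,0],[0,0,0],[0,-0.04,0],[0,-0.05,0],[0,-0.05,0],[0,0,0],[0,0,0]], hand=[1,0.3,-1,-1,-1,-1,-1,-1,-1,-1,-1])

```text
t: 22.6
tool_pos: [0.4672, -0.265, 0.2275]
eef_rot: [0.501, 0.501, -0.5, -0.499]
ft_force: [-0.0, -0.5, -1.0]
finger_gap: 0.0857
```

```bash
python3 - <<'E'
from h import *
c,s=snap('w17');
b=(.467,-.2655)
overlay(c,[(*b,.118,.028,(0,0,255)),(*b,.03,.052,(255,0,0))],'o17',(200,150,156,150))
E
```

```text
t 22.65 tcp [ 0.4667 -0.2647  0.2264] gap 0.08507724871188038 f [ 0.5019 -0.1322 -0.7683]
[[-0.0001  0.0001 -1.    ]
 [ 1.      0.0002 -0.0001]
 [ 0.0002 -1.     -0.0001]]
```

View pics/o17.png

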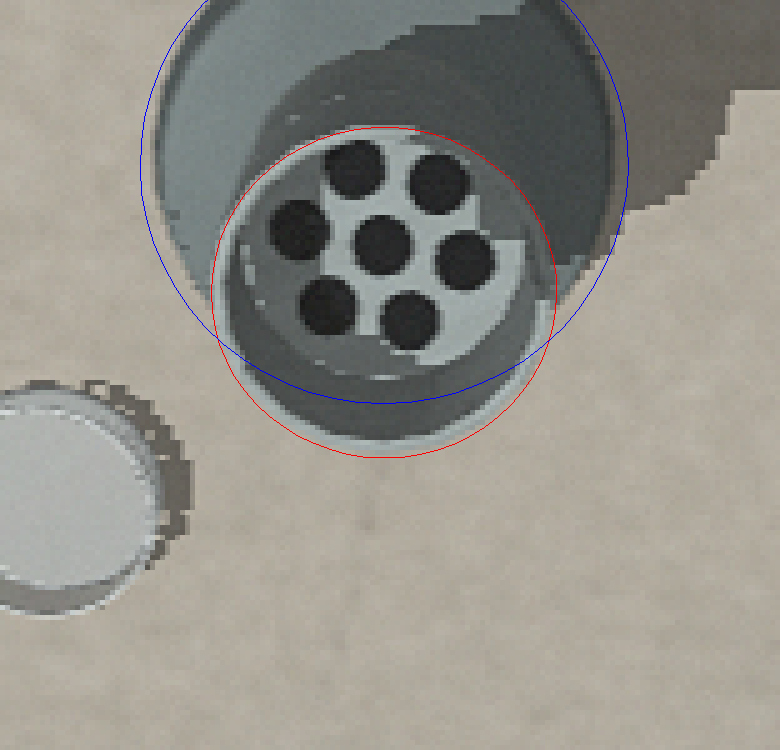

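Emit:
carry_out(rotation=[[0,0,0],[0,0,0],[0,0,0],[0,0,0],[0,0,0],[0,0,0],[0,0,0],[0,0,0]], travel=[[0.0277,0,-0.0278],[0.0277,0,-0.0278],[0.0277,0,-0.0278],[0.0277,0,-0.0278],[0.0277,0,-0.0278],[0.0277,0,-0.0278],[0,0.03,0],[0,0,0]], hand=[-1,-1,-1,-1,-1,-1,-1,-1])

```text
t: 23.45
tool_pos: [0.6317, -0.0976, 0.1916]
eef_rot: [-0.498, -0.498, 0.502, 0.502]
ft_force: [-0.6, -0.9, -0.6]
finger_gap: 0.0849
```

```bash
python3 - <<'E'
from h import *
c,s=snap('w18'); q=proj(c,[.634,-.099,.013]); print(q)
p=fit(c,*q,50,4,.013,'lf')
for n,b in(('scene',(310,230,110,90)),('side',(220,110,100,100))):
    c=manip.read_camera(n);x,y,w,h=b;cv2.imwrite(f'pics/{n}18.png',cv2.resize(c['pixels'][y:y+h,x:x+w,::-1],None,fx=6,fy=6))
E
```

```text
t 23.5 tcp [ 0.632  -0.0989  0.194 ] gap 0.08502207643758249 f [-0.356  -0.7052  0.4355]
[[ 0.0003 -0.0055 -1.    ]
 [ 1.     -0.0002  0.0003]
 [-0.0002 -1.      0.0055]]
[275.3632 192.9857]
lf [ 0.6343 -0.1026  0.0105] 2261.0
```

View pics/lf.png

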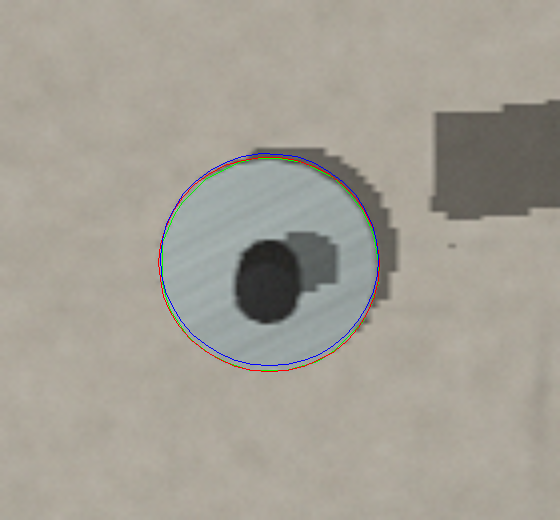

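View pics/scene18.png

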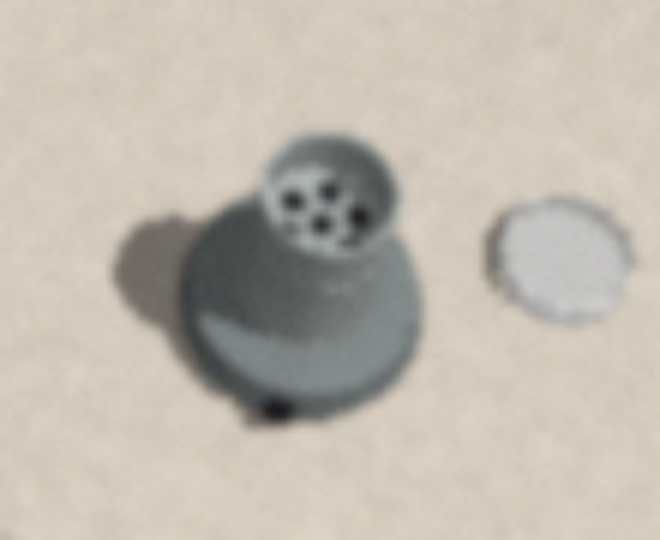

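View pics/side18.png

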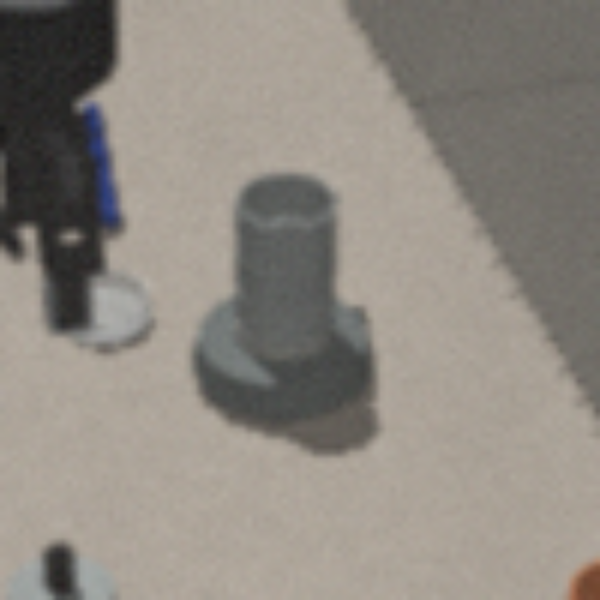

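View pics/w18.png

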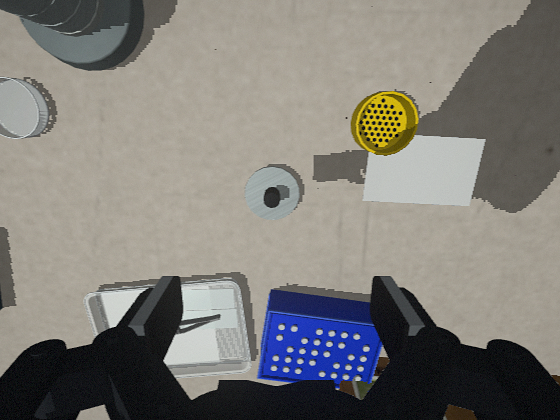

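Emit:
carry_out(rotation=[[0,0,0],[0,0,0],[0,0,0],[0,0,0],[0,0,0],[0,0,0],[0,0,0],[0,0,0]], travel=[[-0.0031,0.03,-0.0023],[0,0.04,0],[0,0.04,0],[0,0.025,0],[0,0,0],[0,0,0],[0,0,0],[0,0,0]], hand=[-1,-1,-1,-1,-0.5,-0.5,-0.5,-0.5])

```text
t: 24.4
tool_pos: [0.6368, -0.1021, 0.0635]
eef_rot: [0.501, 0.501, -0.499, -0.499]
ft_force: [-0.4, 0.2, 0.3]
finger_gap: 0.0643
```

```bash
python3 - <<'E'
from h import *
c,s=snap('w19'); print(ray(c,0,0,.037),proj(c,[.6341,-.1024,.037]))
E
```

```text
t 24.45 tcp [ 0.6367 -0.102   0.0632] gap 0.06418827054302027 f [ 0.4158  0.0743 -0.1625]
[[ 0.      0.0022 -1.    ]
 [ 1.     -0.0001  0.    ]
 [-0.0001 -1.     -0.0022]]
[ 0.5122 -0.2271  0.037 ] [276.6375 248.5246]
```

View pics/w19.png

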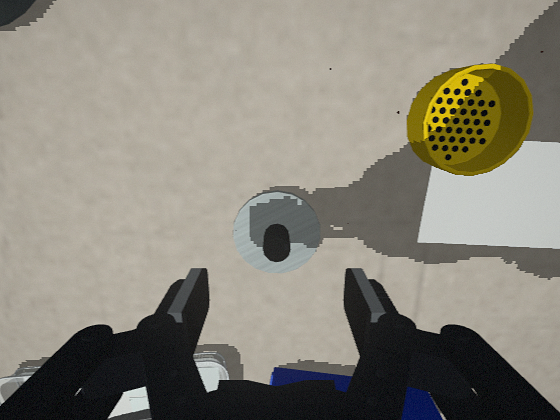

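Emit:
carry_out(rotation=[[0,0,0],[0,0,0],[0,0,0],[0,0,0],[0,0,0],[0,0,0],[0,0,0],[0,0,0],[0,0,0],[0,0,0],[0,0,0],[0,0,0]], travel=[[-0.0003,0.025,0.0022],[0,0.015,0],[0,0.006,0],[0,0,0],[0,0,0],[0,0,0],[0,0,0],[0,0,0],[0,0,0],[0,0,0],[0,0,0],[0,0,0]], hand=[-0.5,-0.5,-0.5,-0.5,1,1,1,1,1,1,1,1])

```text
t: 25.65
tool_pos: [0.6341, -0.1022, 0.0163]
eef_rot: [0.5, 0.5, -0.5, -0.5]
ft_force: [-0.8, 0.6, 5.2]
finger_gap: 0.0146
```

```bash
python3 - <<'E'
from h import *
c,s=snap('w20')
E
```

```text
t 25.7 tcp [ 0.6341 -0.1022  0.0163] gap 0.014086948715044553 f [-1.317   1.1005  6.322 ]
[[-0.      0.0008 -1.    ]
 [ 1.     -0.     -0.    ]
 [-0.     -1.     -0.0008]]
```

View pics/w20.png

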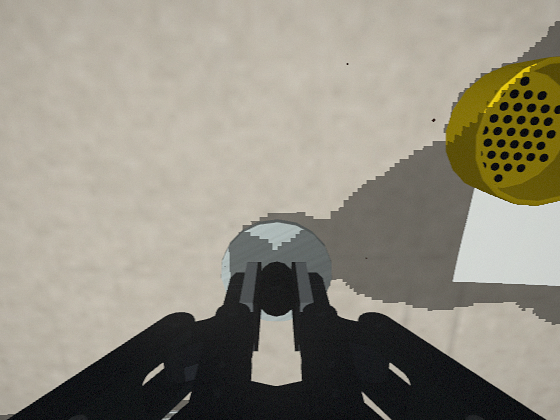

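Emit:
carry_out(rotation=[[0,0,0],[0,0,0],[0,0,0],[0,0,0],[0,0,0],[0,0,0],[0,0,0],[0,0,0],[0,0,0],[0,0,0],[0,0,0],[0,0,0]], travel=[[0,-0.02,0],[0,-0.04,0],[0,-0.045,0],[0,-0.045,0],[0,-0.04,0],[-0.0272,0,0.0278],[-0.0272,0,0.0278],[-0.0272,0,0.0278],[-0.0272,0,0.0278],[-0.0272,0,0.0278],[-0.0271,0,0.0276],[0,0,0]], hand=[1,1,1,1,1,1,1,1,1,1,1,1])

```text
t: 26.9
tool_pos: [0.4635, -0.2691, 0.2063]
eef_rot: [0.502, 0.498, -0.499, -0.501]
ft_force: [0.3, 0.3, 0.1]
finger_gap: 0.0144
```

Emit:
carry_out(rotation=[[0,0,0],[0,0,0],[0,0,0],[0,0,0],[0,0,0]], travel=[[0,0,0],[0,0.03,0],[0,0.02,0],[0,0,0],[0,0,0]], hand=[1,1,1,1,1])

```text
t: 27.4
tool_pos: [0.4677, -0.2648, 0.1561]
eef_rot: [-0.5, -0.5, 0.5, 0.5]
ft_force: [0.4, -0.8, -0.6]
finger_gap: 0.0146
```

```bash
python3 - <<'E'
from h import *
c,s=snap('w21'); t=s['tool_pos']; zf=t[2]-.0163
overlay(c,[(t[0],t[1],zf+.013,.028,(0,0,255)),(.467,-.2655,.118,.028,(0,255,0))],'o21',(190,180,176,150),4)
for n,b in(('scene',(310,200,110,120)),('side',(220,90,100,100))):
    c=manip.read_camera(n);x,y,w,h=b;cv2.imwrite(f'pics/{n}21.png',cv2.resize(c['pixels'][y:y+h,x:x+w,::-1],None,fx=5,fy=5))
E
```

```text
t 27.45 tcp [ 0.468  -0.2651  0.1566] gap 0.01435876541897761 f [ 0.1494 -0.5743 -0.9672]
[[-0.0007  0.0009 -1.    ]
 [ 1.     -0.0005 -0.0007]
 [-0.0005 -1.     -0.0009]]
```

View pics/o21.png

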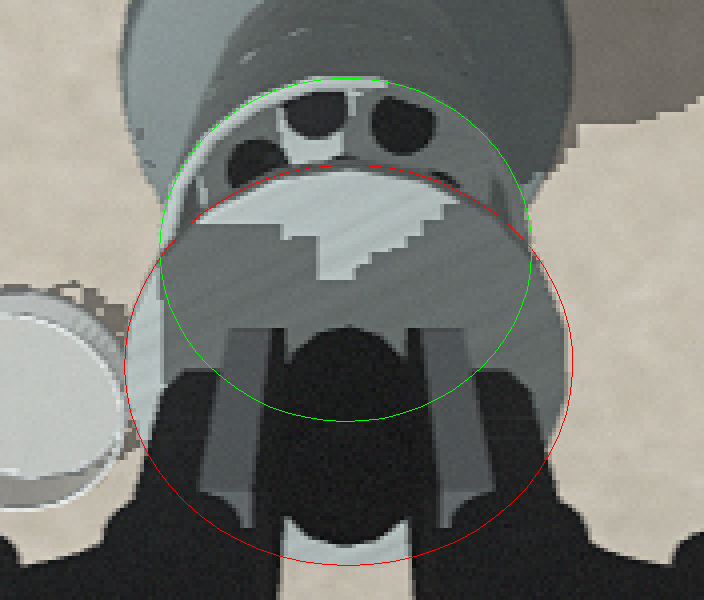

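View pics/side21.png

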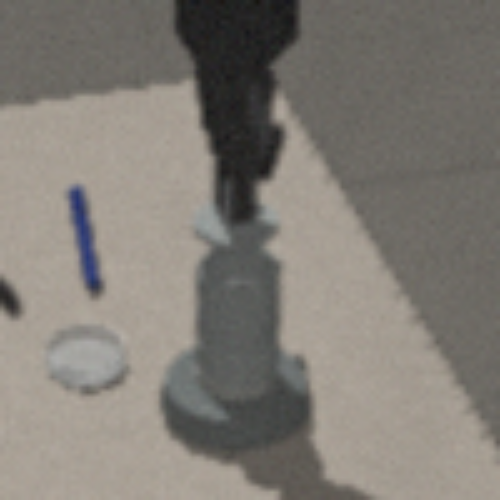

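Emit:
carry_out(rotation=[[0,0,0],[0,0,0],[0,0,0],[0,0,0],[0,0,0],[0,0,0],[0,0,0],[0,0,0],[0,0,0]], travel=[[0,0.008,0.0008],[0,0.008,0],[0,0.006,0],[0,0.003,0],[0,0.002,0],[0,0.002,0],[0,0.001,0],[0,0,0],[0,0,0]], hand=[1,1,1,1,1,1,1,1,1])

```text
t: 28.45
tool_pos: [0.4666, -0.2655, 0.1262]
eef_rot: [0.5, 0.5, -0.5, -0.5]
ft_force: [-1.8, 0.6, 7.9]
finger_gap: 0.0147
```

Emit:
carry_out(rotation=[[0,0,0],[0,0,0],[0,0,0]], travel=[[0,0.0008,0],[0,0,0],[0,0,0]], hand=[1,1,1])

```text
t: 28.75
tool_pos: [0.4669, -0.2656, 0.1261]
eef_rot: [0.501, 0.5, -0.5, -0.5]
ft_force: [-5.3, 2.2, 19.5]
finger_gap: 0.0145
```

Emit:
carry_out(rotation=[[0,0,0],[0,0,0],[0,0,0],[0,0,0],[0,0,0],[0,0,0],[0,0,0],[0,0,0],[0,0,0],[0,0,0],[0,0,0]], travel=[[0,-0.0006,0],[0,0,0],[0,0,0],[0,0,0],[0,0,0],[0,0,0],[0,-0.03,0],[0,-0.04,0],[0,-0.04,0],[0.02,-0.02,0],[0,0,0]], hand=[1,0.5,-0.3,-0.6,-1,-1,-1,-1,-1,-1,-1])

```text
t: 29.85
tool_pos: [0.4677, -0.244, 0.2581]
eef_rot: [0.501, 0.501, -0.499, -0.498]
ft_force: [0.9, 0.1, -0.8]
finger_gap: 0.0852
```

Emit:
carry_out(rotation=[[0,0,0],[0,0,0],[0,0,0],[0,0,0],[0,0,0]], travel=[[0.04,0,0],[0.04,0,0],[0.04,0,0],[0,0,0],[0,0,0]], hand=[-1,-1,-1,-1,-1])

```text
t: 30.35
tool_pos: [0.4662, -0.1248, 0.2548]
eef_rot: [-0.499, -0.5, 0.501, 0.5]
ft_force: [1.3, -0.0, 0.1]
finger_gap: 0.085
```

```bash
python3 - <<'E'
from h import *
c,s=snap('w22')
b=(.467,-.2655)
for n,bx in(('scene',(310,190,120,120)),('side',(210,80,110,120))):
    c=manip.read_camera(n); overlay(c,[(*b,.123,.028,(0,0,255)),(*b,.147,.008,(0,255,0))],f'{n}22',bx)
E
```

```text
t 30.4 tcp [ 0.4662 -0.1257  0.255 ] gap 0.08529424625713664 f [-0.1745 -1.5147 -0.1611]
[[ 0.0001 -0.0006 -1.    ]
 [ 1.     -0.0002  0.0001]
 [-0.0002 -1.      0.0006]]
```

View pics/scene22.png

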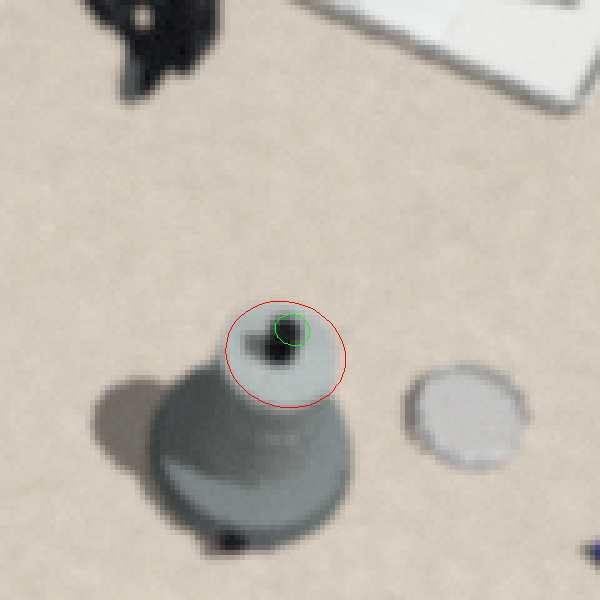

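View pics/side22.png

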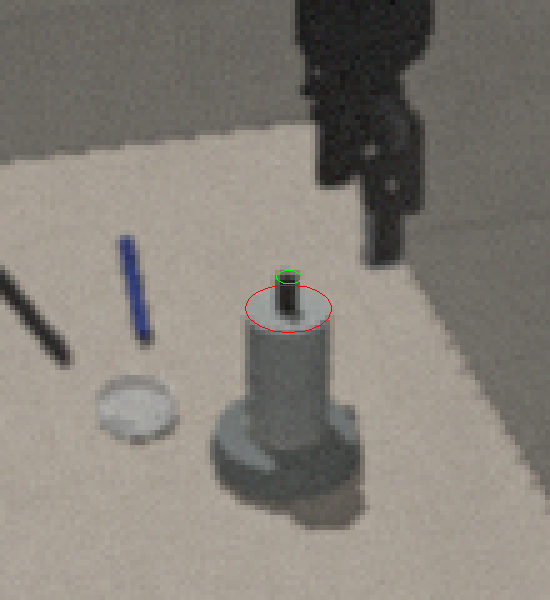

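View pics/w22.png

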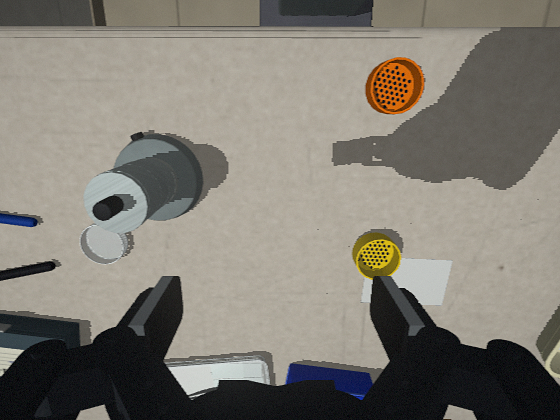

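```bash
python3 - <<'E'
from station import manip
print(manip.finish_job())
E
```

```text
the job is handed in; nothing more can be done
None
```

I built the tower on the shaker base in the required order: pan, fine-holed sieve, coarse-holed sieve, lid. I then opened the gripper, moved it clear and handed the job in at about 30 s of the 115 s. Handing in reports no verdict, so success rests on my own checks.

- **Height:** Each part met its seat within about 1.5 mm of the expected TCP height. The largest upward force I read while seating was 48 N, on the fine sieve.
- **Centring and level:** In the last scene and side pictures the tower looks level. The lid and knob match their seated positions to about 1–2 px, roughly 2–3 mm, in the scene view and more closely in the side view. That difference is about the size of the camera calibration error. The overhead wrist views after each of the first three placings showed that part centred on the collar to about 1 mm.
- **Dishes:** The gripper never went near the brown dish. The empty dish looks unmoved in the last pictures, but I did not measure either one at the end.

No check failed. One disagreement: wrist-camera outlines came out about 2% larger than the real parts, which I put down to calibration.

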